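# Shunt two pull heads into the feed lane in order

### The arm

A 6-joint arm with a two-finger parallel gripper is mounted at the origin on a cart in front of the work surface, level with it; the furniture and walls round the work are solid. World frame = base frame: x ahead of the robot, y to its left, z up, the work surface at z = 0. Lengths are in m, angles in rad, forces in N, time in s.
With the tool pointing down it reaches from about 0.3 to 0.875 m from the base axis. Payload 6.4 kg.
Tool frame: the origin (TCP) lies at the very end of the fingers, on their centre line; the grasp point (between the pads) lies 19 mm behind it; z points along the fingers, y is the line along which they close (so a half turn about z gives the same grasp; the last joint's range is limited). The gripper opens to 85 mm and grips with 20 to 120 N. Pads are 22 mm wide; open, the fingers measure 114 mm over their backs; the gripper's body (76 mm by 85 mm) begins 54 mm behind the grasp point. The pads swing forward as they close: fully open they stand 13 mm farther back than shut.
Start: joints at [-1.52, 0.181, 1.607, -0, 1.354, -0.206], TCP at [0.146, -0.556, 0.231] pointing down, gripper open.
Joint ranges: [-2.99, 2.99], [-0.89, 2.07], [0.3, 2.58], [-1.14, 4.28], [0, 2.63], [-3.12, 3.12]. Speed limits (rad/s): [2.57, 2.57, 3.01, 3.14, 3.14, 3.14].

### API

Orientations are given as a unit quaternion [w, x, y, z].
In Python, from bench import ctrl, camera, calibration, order, outline_of gives the robot as it stands.
- The arm moves only by the tool move_arm, never from a script. Its argument "series" is a list that holds one entry, the list of rows, each a list of 5 numbers: the opening, from 0 (shut) to 1 (fully open), then the shift along the tool's x, y, z in mm, then the turn about the tool's z in rad. A call has exactly 10 rows; each row is the pose to reach, as a shift and turn from the pose commanded when the call began, along the tool's axes at that moment; what a row does not reach only later rows make up. A row lasts 1/12 s, in which the tool goes at most 41.7 mm and 7.16 degrees, less where a joint would pass 70% of its speed; a pose out of reach is approached as far as the arm can. A call with a gripper value outside its range is refused whole. The fingers move at their own pace and stop on an object; the grip force is fixed at half the most. Time passes only in rows, so rows that repeat a pose let the fingers close, or fill a call up. It gives the time, the measured TCP pose, the force, the opening and the grip force at its end, in the units of the state.
- ctrl.get_obs(): the state, without advancing time (a new reading comes with each control period).
- camera(name): name is "scene" or "top" or "wrist"; returns (picture, depth): 420x560x3 uint8, blue, green, red; 420x560 float32, m along the optical axis (not along the pixel's ray), 0 where there is no reading.
- calibration(name): a dict with "intrinsics" (3x3 intrinsics, pixels), "k1" (the pictures are not rectified: a ray, as slopes to the right and down, at radius r is drawn at 1 + k1 r^2 times it, then the intrinsics apply), "rvec" (rotation vector, rad) and "tvec" (3), from world to camera coordinates, as OpenCV has them. Camera axes: x right, y down, z forward; pixel columns grow to the right and rows downward; lengths in m; the calibration is good to about 2 mm. A picture is of the moment at which its call begins: read the wrist's pose just before it. calibration takes no time and is no camera call; for the wrist camera it gives the pose at the moment of the call.
- order.hand_in(): hands the job in; it is judged then, once.
Trained networks look in the newest picture that a camera, given by its name, has taken for a name from the list of things; names that differ only in an ending like _2 or _b are one class to them, and where a whole thing is asked for, a point or a joint stands for the part that bears it (a point fixed in the world has none). Each returns a list of dicts, best first, with "conf" (0 to 1); they miss things now and then, are a little off and sometimes report something else, mostly with a low value. They report only what shows in the picture. A call takes as long as a camera call. They do not tell look-alikes from the thing itself.
- outline_of(target, camera): "region" (420x560 bool, what is visible of it) and "bbox" ([centre column, centre row, width, height] in pixels, round what is visible of it).
The state is a dict: "time_s": time; "q": joint angles; "dq": joint speeds; "joint_efforts": joint torques, N m; "eef_pos": TCP position; "eef_rot": TCP orientation; "wrist_force": force on the tool from outside, world axes, zero at the start; "torque": the same for the moment, N m; "opening": opening from 0.0 (shut) to 1.0 (fully open); "grasp_force": force on a finger pad.
Only numpy, scipy, OpenCV 4.12 (cv2) and the standard library are available. Lean on these libraries where they do the work, as an engineer would, in place of code of your own. Each camera call takes 0.05 s, during which the arm holds its last target. There are 200 camera calls.

### The job

Load the T-shaped feed tray: slide the pull head with the square shank into the lane and press it with about 10 N (never as much as 20 N) for about half a second against the sprung stop at the lane's end, then slide the one with the round threaded stud in behind it and, in the same way, press it up against the first so that both bear on the stop. Slide them flat along the tray floor, never lifting them, leave them standing in the lane one touching the other, and do not disturb the things round the tray.

Things in the scene. Friction and masses are not known exactly. Their poses are not given: they have to be found in the camera images.
- tray: Fixed T-shaped aluminium tray, dark 4 mm floor, slippery coating (friction about 0.15), wall tops 16 mm above the worktop. Origin: on the worktop under the middle of the cross row. x: along the lane, from the row to the sprung stop; y: along the row; z up. The row is 164 mm long (y -82 to +82 mm) and 52 mm wide (x -26 to +26 mm) inside; walls are 10 mm thick.
- lane_mouth (a point): Where the lane opens from the middle of the row: centre of the mouth on the tray floor, 26 mm from the tray's origin along its x; axes as the tray's. The lane is 53 mm wide inside (a head has 1.5 mm to spare each side), its mouth corners are rounded to 8 mm radius, and it runs along +x to the stop.
- stop: Grey housing of the sprung stop, fixed at the lane's end, 28 x 50 x 18 mm, black clamp knob on top (up to 33 mm above the worktop). Origin: under its middle on the tray floor, 143 mm from the tray's origin along x; axes as the tray's. It carries a steel slide with a rubber pad, 44 mm wide, facing the row. The pad gives 5 N per mm, damped, bottoms at 5 mm, and pushes heads slowly back when let go.
- pad_middle (a point): Fixed point on the tray floor, 96 mm from the tray's origin along x: only the middle of the range where the pad's free face may stand. How far the slide stands out is set differently each time and not reported: the face lies up to 17 mm either side of this point along x and must be felt for.
- square_centre (a point): Centre of the pull head with the square shank: steel plate 50 x 50 x 10 mm flat on the tray floor, upright square shank 22 x 22 mm in its middle, up to 42 mm above the tray floor; about 0.25 kg. The point is on the axis, 21 mm above its underside; z up, x and y across the flats (parallel to the tray's at the start). Starts near one end of the row, either one, its centre 54 mm from the middle.
- round_centre (a point): Centre of the pull head with the round stud: steel plate 50 x 50 x 10 mm flat on the tray floor, upright threaded stud of 20 mm diameter in its middle (to be held 16 to 42 mm above the tray floor); about 0.23 kg. The point is on the axis, 21 mm above its underside; z up, x and y across the flats of the plate. Starts near the other end of the row.
- weight: Bystander: brass 500 g weight with a knob, 38 mm diameter, 57 mm high, loose; origin under its middle. Leave alone.
- masking_roll: Bystander: roll of masking tape lying flat, 104 mm diameter, 25 mm high, loose; origin under its middle. Leave alone.
- spanner: Bystander: flat steel spanner, 36 x 170 x 6 mm, loose, lying along its y; origin under its middle. Leave alone.
Mind the look-alikes: they are no part of the job. What is shaped like the part that bears square_centre but green or red is not meant.

How it is judged:
By the outcome, as a careful person would: the job done as asked, in the order asked, and still so for the second after the job is handed in, with the robot touching nothing.
It also fails if it takes over 69 s, if anything falls off the work surface, if the arm or the gripper's body presses on something with over 40 N, if the wrist force passes 120 N, or if a joint passes its speed limit or range.

## Working session

There is one attempt and no reset: what is moved stays moved. The work goes in short steps, Python scripts to look and compute and a tool call to move; the robot and the scene stay as the last step left them, time stands still between calls to the robot, and variables do not carry over. Pictures are saved under pics/ and viewed, at most 12 in all, crops included, and the job is handed in when it is done.

Besides the shell and the picture viewer there is one more tool, called after "Request:" in YAML: its name, and indented under it one key for each argument. move_arm: Moves the arm, as the interface text tells. Its arguments: {"type":"object","properties":{"series":{"type":"array","items":{"type":"array","items":{"type":"array","items":{"type":"number"}}}}},"required":["series"]}

```bash
mkdir -p pics; ls; cat > h.py <<'E'
import numpy as np, cv2
from bench import ctrl, camera, calibration, order, outline_of
def world(name, px, depth=None, z=None, cal=None):
    c=cal or calibration(name); K=np.array(c["intrinsics"],float); R=cv2.Rodrigues(np.array(c["rvec"],float))[0]; t=np.array(c["tvec"],float).ravel()
    px=np.atleast_2d(np.array(px,float))
    s=cv2.undistortPoints(px[:,None,:],K,np.array([c["k1"],0,0,0],float))[:,0]
    d=np.c_[s,np.ones(len(s))]
    o=-R.T@t; dw=d@R
    if z is not None: k=(z-o[2])/dw[:,2]
    else: k=np.asarray(depth)
    return o+dw*k[:,None]
def proj(name,P,cal=None):
    c=cal or calibration(name)
    return cv2.projectPoints(np.atleast_2d(np.array(P,float)),np.array(c["rvec"],float),np.array(c["tvec"],float),np.array(c["intrinsics"],float),np.array([c["k1"],0,0,0],float))[0][:,0]
E
python3 - <<'E'
from h import *
for n in("scene","top"):
    p,d=camera(n); cv2.imwrite(f"pics/{n}0.png",p); np.save(f"pics/{n}0d.npy",d)
    for t in("square_centre","round_centre","tray","stop"):
        for r in outline_of(t,n)[:3]:
            ys,xs=np.nonzero(r["region"]); print(n,t,round(r["conf"],2),np.round(r["bbox"]), )
            ok=d[ys,xs]>0
            W=world(n,np.c_[xs,ys][ok],d[ys,xs][ok]); print("  ",np.round(np.median(W,0),3),np.round(W.max(0),3))
print(ctrl.get_obs())
E
```

```text
pics
scene square_centre 0.97 [341. 252.  31.  25.]
   [ 0.529 -0.315  0.011] [ 0.574 -0.281  0.045]
scene square_centre 0.64 [273. 243.  12.  14.]
   [ 0.476 -0.181  0.015] [ 0.51  -0.145  0.03 ]
scene square_centre 0.61 [215. 248.  24.  26.]
   [ 0.368 -0.119  0.011] [ 0.427 -0.042  0.044]
scene round_centre 0.57 [251. 216.  20.  25.]
   [ 0.516 -0.087  0.016] [ 0.571 -0.02   0.298]
scene tray 0.77 [274. 234.  86.  50.]
   [ 0.498 -0.143  0.012] [ 0.598 -0.036  0.282]
scene stop 0.27 [284. 294.  80.  34.]
   [ 0.36  -0.307  0.006] [ 0.386 -0.225  0.009]
top square_centre 0.95 [235. 170.  26.  25.]
   [ 0.628 -0.044  0.01 ] [ 0.665 -0.012  0.046]
top square_centre 0.89 [299. 231.  27.  24.]
   [ 0.485 -0.182  0.015] [ 0.515 -0.153  0.05 ]
top square_centre 0.83 [264. 283.  32.  24.]
   [ 0.372 -0.109  0.01 ] [ 0.401 -0.08   0.045]
top round_centre 0.6 [250. 215.  20.  24.]
   [ 0.518 -0.082  0.014] [ 0.549 -0.053  0.048]
top tray 0.86 [272. 203.  88.  97.]
   [ 0.548 -0.152  0.013] [ 0.67  -0.036  0.035]
top stop 0.78 [290. 175.  30.  30.]
   [ 0.625 -0.172  0.018] [ 0.657 -0.144  0.035]
{'time_s': 0.5, 'q': array([-1.52030012e+00,  1.80825238e-01,  1.60703824e+00, -1.07632279e-05,
        1.35379654e+00, -2.06296364e-01]), 'dq': array([-3.39190949e-04, -2.23912272e-03,  7.76094320e-05, -6.31560066e-04,
        1.55860397e-04,  2.02995625e-03]), 'joint_efforts': array([-5.47760101e-04, -4.44442213e+01, -3.51364660e+01, -2.42116294e-04,
        1.90978761e-03,  6.19346861e-05]), 'eef_pos': array([ 0.14605356, -0.55613443,  0.23125575]), 'eef_rot': array([-3.39886522e-05,  9.91768366e-01,  1.28044941e-01, -2.61826289e-06]), 'wrist_force': array([ 1.20438861, -0.02349967, -0.11044465]), 'torque': array([ 0.00635988, -0.03421958,  0.00410109]), 'grasp_force': 0.0, 'opening': 1.0000000941552134}
```

```bash
python3 - <<'E'
import cv2
p=cv2.imread("pics/top0.png"); cv2.imwrite("pics/top0c.png",cv2.resize(p[130:320,180:400],None,fx=3.6,fy=3.15,interpolation=cv2.INTER_CUBIC))
E
```

```text
(no output)
```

View pics/top0c.png

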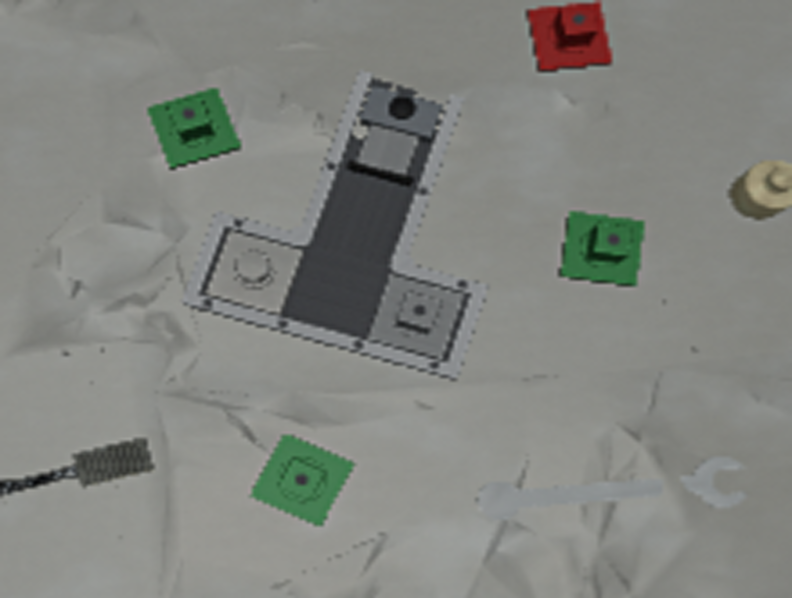

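View pics/scene0.png

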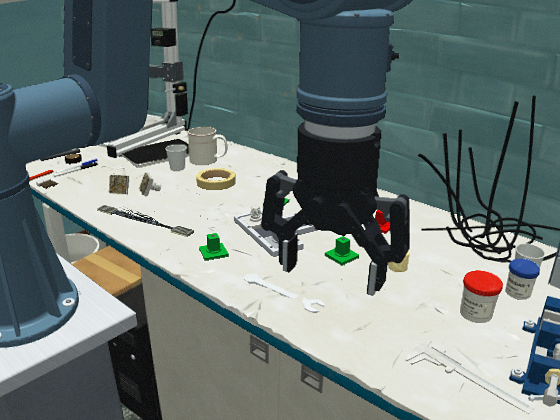

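Viewed: in the top picture the grey tray holds the round stud at full-image pixel (250,215), at the row's left end, and the square shank at (296,229), at its right end. The lane runs up to the stop at (290,165).
Could be taken for the square head: green (234,171), green (347,209), green (264,283), red (338,142), and grey steel (296,229) in the row. I choose the grey one at (296,229), at world ≈(0.485,-0.182). I'll move over it for a closer look.

Request:
move_arm:
  series:
    - [[1, 435, -285, 0, 0.576], [1, 435, -285, 0, 0.576], [1, 435, -285, 0, 0.576], [1, 435, -285, 0, 0.576], [1, 435, -285, 0, 0.576], [1, 435, -285, 0, 0.576], [1, 435, -285, 0, 0.576], [1, 435, -285, 0, 0.576], [1, 435, -285, 0, 0.576], [1, 435, -285, 0, 0.576]]

```text
time_s: 1.33
eef_pos: [0.4233, -0.2484, 0.2317]
eef_rot: [0.0, 0.987, -0.159, 0.0]
wrist_force: [0.3, -0.5, -1.0]
opening: 1.001
grasp_force: 0.0
```

```bash
python3 - <<'E'
from h import *
c=calibration("wrist"); p,d=camera("wrist"); cv2.imwrite("pics/w1.png",p)
print(ctrl.get_obs()["eef_pos"],ctrl.get_obs()["q"], np.array(cv2.Rodrigues(np.array(c["rvec"]))[0]).T.round(2), -cv2.Rodrigues(np.array(c["rvec"]))[0].T@np.array(c["tvec"]).ravel())
for t in("square_centre","round_centre","tray","stop"):
    for r in outline_of(t,"wrist")[:3]:
        print(t,round(r["conf"],2),np.round(r["bbox"]))
E
```

```text
[ 0.42735283 -0.24262747  0.23173911] [-0.76161228 -0.01090167  1.81251983  0.00488462  1.33934075  1.12242393] [[-0.31 -0.9  -0.29]
 [-0.95  0.3   0.1 ]
 [-0.    0.31 -0.95]] [ 0.49870496 -0.27341242  0.37364807]
square_centre 0.89 [200. 131.  49.  48.]
square_centre 0.77 [28. 44. 57. 71.]
square_centre 0.63 [298.  43.  56.  57.]
round_centre 0.58 [ 98. 134.  61.  48.]
round_centre 0.3 [200. 132.  51.  46.]
tray 0.84 [148.  86. 181. 169.]
stop 0.92 [141.  18.  48.  36.]
```

View pics/w1.png

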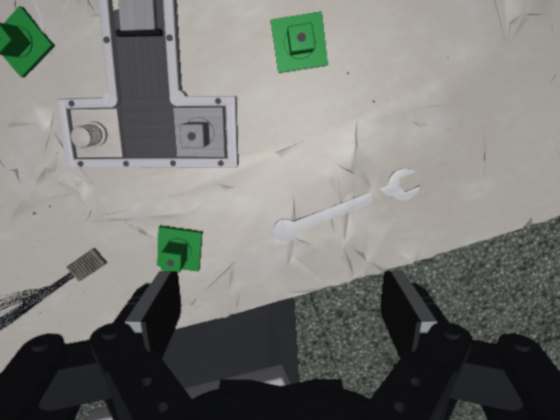

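Viewed: the wrist picture shows the tray upright, with the round stud at (90,134), the square shank at (194,134) and the stop's slide at (139,15). The green look-alikes are clear of it.

Request:
move_arm:
  series:
    - [[1, 50, -58, 20, 0], [1, 100, -115, 40, 0], [1, 100, -115, 40, 0], [1, 100, -115, 40, 0], [1, 100, -115, 40, 0], [1, 100, -115, 40, 0], [1, 100, -115, 40, 0], [1, 100, -115, 40, 0], [1, 100, -115, 40, 0], [1, 100, -115, 40, 0]]

```text
time_s: 2.42
eef_pos: [0.5527, -0.1735, 0.192]
eef_rot: [0.0, 0.987, -0.16, 0.0]
wrist_force: [-0.2, 0.1, -0.0]
opening: 0.998
grasp_force: 0.0
```

```bash
python3 - <<'E'
from h import *
import pickle
c=calibration("wrist"); p,d=camera("wrist"); cv2.imwrite("pics/w2.png",p); pickle.dump((c,p,d),open("w2.pkl","wb"))
o=ctrl.get_obs();print(o["eef_pos"],o["eef_rot"],o["q"])
for t in("square_centre","round_centre","tray","stop"):
    for r in outline_of(t,"wrist")[:2]:
        print(t,round(r["conf"],2),np.round(r["bbox"]))
E
```

```text
[ 0.5528162  -0.17326485  0.19194179] [ 2.18447408e-04  9.87174877e-01 -1.59641910e-01  4.18238873e-04] [-5.08419583e-01  2.26958446e-01  1.63483813e+00 -1.30904590e-04
  1.27886074e+00  1.38307020e+00]
square_centre 0.8 [418. 151.  57.  56.]
square_centre 0.74 [312. 239.  51.  49.]
round_centre 0.62 [201. 234.  60.  46.]
tray 0.93 [256. 164. 190. 218.]
stop 0.72 [201. 238.  56.  51.]
stop 0.57 [254. 105.  56.  77.]
```

View pics/w2.png

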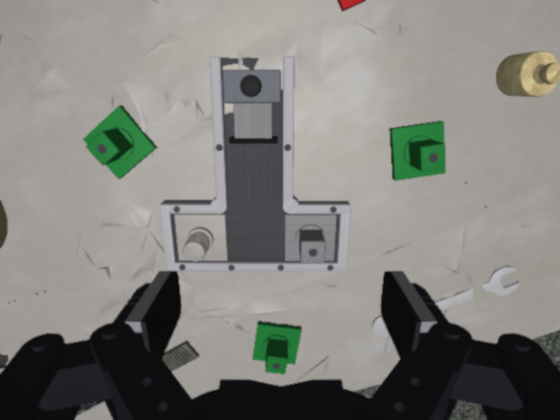

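```bash
cat > fit.py <<'E'
from h import *
import pickle
from scipy.optimize import minimize
def grad(p,s=1.2):
    g=cv2.GaussianBlur(p,(0,0),s).astype(np.float32)
    gx=cv2.Sobel(g,cv2.CV_32F,1,0).max(2)**2*0; 
    gx=np.abs(cv2.Sobel(g,cv2.CV_32F,1,0)).max(2); gy=np.abs(cv2.Sobel(g,cv2.CV_32F,0,1)).max(2)
    return np.sqrt(np.minimum(np.hypot(gx,gy),150))
def line(pts,n=60):
    pts=np.array(pts,float); return np.vstack([np.linspace(a,b,n) for a,b in zip(pts[:-1],pts[1:])])
def rt(P,v):
    c,s=np.cos(v[2]),np.sin(v[2]); return np.c_[v[0]+c*P[:,0]-s*P[:,1],v[1]+s*P[:,0]+c*P[:,1],P[:,2]]
def fit(G,cal,P,v0,free=3,rng=(.012,.012,.05)):
    def f(v):
        v=np.r_[v,v0[free:]]; q=proj("wrist",rt(P,v),cal).astype(np.float32)
        return -cv2.remap(G,q[:,:1],q[:,1:],cv2.INTER_LINEAR).mean()
    best=None
    g=[np.linspace(-r,r,7) for r in rng[:free]]
    for d in np.stack(np.meshgrid(*g),-1).reshape(-1,free):
        x=np.array(v0[:free])+d; c=f(x)
        if best is None or c<best[0]: best=(c,x)
    r=minimize(f,best[1],method="Nelder-Mead",options=dict(initial_simplex=np.vstack([best[1]]+[best[1]+np.eye(free)[i]*(.002 if i<2 else .01) for i in range(free)]),xatol=1e-5,fatol=1e-4))
    return np.r_[r.x,v0[free:]],r.fun
def z(P,h): return np.c_[P,np.full(len(P),h)]
m=.001
outer=line(np.array([[150,36.5],[36,36.5],[36,92],[-36,92],[-36,-92],[36,-92],[36,-36.5],[150,-36.5]])*m)
inner=np.vstack([line(np.array([[80,26.5],[34,26.5]])*m),line(np.array([[26,34],[26,82],[-26,82],[-26,-82],[26,-82],[26,-34]])*m),line(np.array([[34,-26.5],[80,-26.5]])*m)])
TR=z(np.vstack([outer,inner]),.016)
sq=lambda a:line(np.array([[a,a],[-a,a],[-a,-a],[a,-a],[a,a]])*m)
th=np.linspace(0,2*np.pi,80)
SQ=z(sq(11),.046); RD=z(.010*np.c_[np.cos(th),np.sin(th)],.046)
E
python3 - <<'E'
from fit import *
c,p,d=pickle.load(open("w2.pkl","rb")); G=grad(p)
v,s=fit(G,c,TR,[.5015,-.132,-.319]); print("tray",v.round(4),s)
R=lambda x,y:np.array(rt(np.array([[x,y,0]]),v)[0][:2])
a=[*R(0,-.054),v[2]]; b=[*R(0,.054),v[2]]
vs,s1=fit(G,c,SQ,a,rng=(.008,.008,.05)); vr,s2=fit(G,c,RD,b,free=2,rng=(.008,.008))
co,si=np.cos(v[2]),np.sin(v[2]); M=np.array([[co,si],[-si,co]])
print("sq",vs.round(4),s1,"tray coords",(M@(vs[:2]-v[:2])).round(4),"rd",vr.round(4),s2,(M@(vr[:2]-v[:2])).round(4))
q=p.copy()
for P,w in((TR,v),(SQ,vs),(RD,vr)):
    for x,y in proj("wrist",rt(P,w),c): cv2.circle(q,(int(round(x)),int(round(y))),0,(0,0,255),-1)
cv2.imwrite("pics/w2fit.png",cv2.resize(q[40:290,140:370],None,fx=2.4,fy=2.4,interpolation=cv2.INTER_NEAREST))
E
```

```text
tray [ 0.5079 -0.1322 -0.3219] -9.213193893432617
sq [ 0.4907 -0.1808 -0.3062] -9.295164108276367 tray coords [-0.0009 -0.0515] rd [ 0.5226 -0.0814 -0.3219] -8.351375579833984 [-0.0021  0.0528]
```

View pics/w2fit.png

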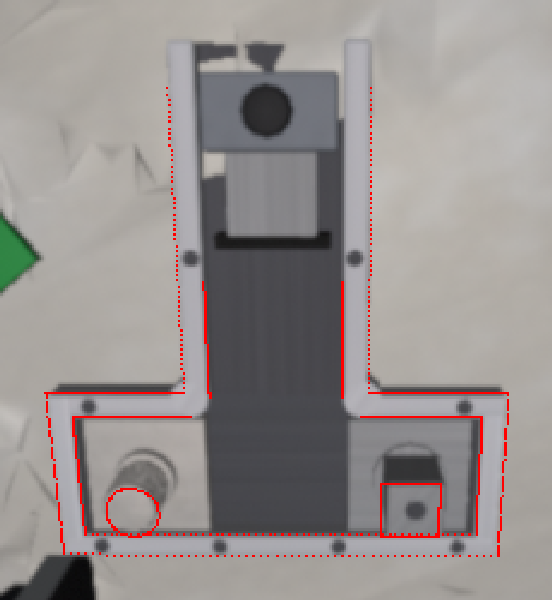

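```bash
python3 - <<'E'
from fit import *
c,p,d=pickle.load(open("w2.pkl","rb")); G=grad(p,.8)
S=lambda P,k:P+np.array([0,0,k])
for k in np.arange(-.012,.0061,.003):
    v,s=fit(G,c,S(TR,k),[.5079,-.1322,-.3219],rng=(.004,.004,.01))
    a=[v[0]+(-.054)*-np.sin(v[2]),v[1]-.054*np.cos(v[2]),v[2]]; b=[v[0]+.054*-np.sin(v[2]),v[1]+.054*np.cos(v[2]),v[2]]
    vs,s1=fit(G,c,S(SQ,k),a,rng=(.005,.005,.03)); vr,s2=fit(G,c,S(RD,k),b,free=2,rng=(.005,.005))
    co,si=np.cos(v[2]),np.sin(v[2]); M=np.array([[co,si],[-si,co]])
    print(round(k,3),v.round(4),round(s,2),"sq",vs.round(4),round(s1,2),(M@(vs[:2]-v[:2])).round(4),"rd",vr[:2].round(4),round(s2,2),(M@(vr[:2]-v[:2])).round(4))
E
```

```text
-0.012 [ 0.5029 -0.1311 -0.3019] -9.05 sq [ 0.4839 -0.1821 -0.3015] -9.8 [-0.003  -0.0543] rd [ 0.5209 -0.0753] -9.25 [0.0006 0.0586]
-0.009 [ 0.5039 -0.1313 -0.3048] -9.29 sq [ 0.4858 -0.1805 -0.2767] -9.86 [-0.0025 -0.0524] rd [ 0.522  -0.0766] -9.24 [0.0008 0.0576]
-0.006 [ 0.5062 -0.131  -0.324 ] -9.41 sq [ 0.4874 -0.1809 -0.2869] -9.98 [-0.002  -0.0533] rd [ 0.5231 -0.0778] -9.19 [-0.001   0.0559]
-0.003 [ 0.5071 -0.1315 -0.3221] -9.78 sq [ 0.4888 -0.1811 -0.2812] -10.06 [-0.0016 -0.0528] rd [ 0.5242 -0.079 ] -9.12 [-0.0004  0.0552]
-0.0 [ 0.5079 -0.1322 -0.3214] -9.7 sq [ 0.4899 -0.1834 -0.3163] -10.04 [-0.0009 -0.0543] rd [ 0.5231 -0.0806] -9.11 [-0.0019  0.0538]
0.003 [ 0.5088 -0.1327 -0.3212] -9.43 sq [ 0.4917 -0.1812 -0.2821] -10.1 [-0.0009 -0.0514] rd [ 0.5242 -0.0817] -9.21 [-0.0015  0.0532]
0.006 [ 0.5097 -0.133  -0.3215] -8.95 sq [ 0.4928 -0.1839 -0.3013] -10.08 [-0.     -0.0536] rd [ 0.5254 -0.0828] -9.31 [-0.001   0.0526]
```

Fit agrees with the given sizes: tray origin is at (0.5075,-0.132), yaw -0.322, with the heads at y ±54. The tool yaw already matches, so I'm approaching the square head.

Request:
move_arm:
  series:
    - [[1, -28, 14, 0, 0], [1, -57, 28, 10, 0], [1, -57, 28, 45, 0], [1, -57, 28, 80, 0], [1, -57, 28, 110, 0], [1, -57, 28, 135, 0], [1, -57, 28, 150, 0], [1, -57, 28, 160, 0], [1, -57, 28, 168, 0], [1, -57, 28, 170, 0]]

```text
time_s: 3.5
eef_pos: [0.4901, -0.1808, 0.0205]
eef_rot: [-0.0, 0.987, -0.159, -0.0]
wrist_force: [0.1, 1.0, 0.4]
opening: 0.995
grasp_force: 0.0
```

Request:
move_arm:
  series:
    - [[0.45, 0, 0, 0, 0], [0.35, 0, 0, 0, 0], [0.3, 0, 0, 0, 0], [0, 0, 0, 0, 0], [0, 0, 0, 0, 0], [0, 0, 0, 0, 0], [0, 0, 0, 0, 0], [0, 0, 0, 0, 0], [0, 0, 0, 0, 0], [0, 0, 0, 0, 0]]

```text
time_s: 4.33
eef_pos: [0.4911, -0.1815, 0.0222]
eef_rot: [0.0, 0.987, -0.159, 0.001]
wrist_force: [0.5, -0.6, 6.8]
opening: 0.242
grasp_force: 60.6
```

```bash
python3 - <<'E'
from h import *
p,d=camera("wrist"); cv2.imwrite("pics/w3.png",p)
o=ctrl.get_obs(); print({k:np.round(o[k],4) for k in("eef_pos","eef_rot","wrist_force","torque","opening","grasp_force")})
E
```

```text
{'eef_pos': array([ 0.4911, -0.1815,  0.0223]), 'eef_rot': array([ 4.000e-04,  9.873e-01, -1.589e-01,  8.000e-04]), 'wrist_force': array([0.0907, 0.0147, 6.2477]), 'torque': array([0.012 , 0.057 , 0.0466]), 'opening': np.float64(0.2476), 'grasp_force': np.float64(60.6273)}
```

View pics/w3.png

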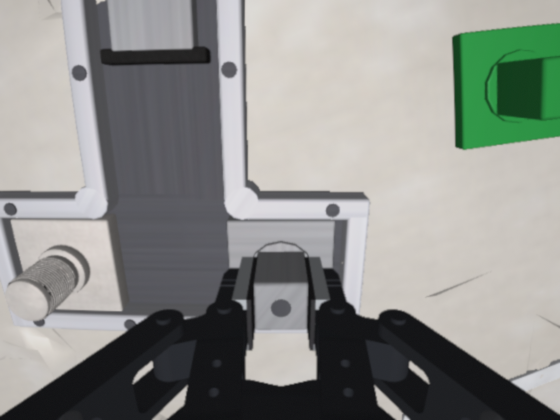

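Viewed: the fingers hold the square shank at (281,290), the plate is flat in the right end of the row, and the lane mouth is near (170,210). Next I measure lane against plate in this same picture, so camera errors cancel.

```bash
python3 - <<'E'
from fit import *
c=calibration("wrist"); p=cv2.imread("pics/w3.png"); G=grad(p,.8)
G[310:]=0
lane=np.vstack([line(np.array([[s*80,y],[s*36,y]])*m) for s in(1,) for y in(26.5,-26.5,36.5,-36.5)])
row=np.vstack([line(np.array([[26,36],[26,82]])*m),line(np.array([[26,-36],[26,-82],[-10,-82]])*m),line(np.array([[36,-44],[36,-92],[-10,-92]])*m)])
T2=z(np.vstack([lane,row]),.016)
PL=z(np.vstack([line(np.array([[-10,25],[25,25],[25,-25],[-10,-25]])*m)]),.014)
q=p.copy()
for k in(-.003,0,.003):
    S=lambda P:P+np.array([0,0,k])
    v,s=fit(G,c,S(T2),[.5075,-.1318,-.322],rng=(.005,.005,.02)); vs,s1=fit(G,c,S(PL),[.4904,-.182,v[2]],free=2,rng=(.005,.005))
    co,si=np.cos(v[2]),np.sin(v[2]); M=np.array([[co,si],[-si,co]])
    print(k,v.round(4),round(s,2),vs.round(4),round(s1,2),(M@(vs[:2]-v[:2])).round(4))
    if k==0:
        for P,w in((T2,v),(PL,vs)):
            for x,y in proj("wrist",rt(S(P),w),c):
                if 0<=x<560 and 0<=y<420: q[int(y),int(x)]=(0,0,255)
cv2.imwrite("pics/w3fit.png",q[:350])
E
```

```text
-0.003 [ 0.5059 -0.1314 -0.3127] -10.56 [ 0.4906 -0.1813 -0.3127] -10.75 [ 0.0008 -0.0521]
0 [ 0.5076 -0.132  -0.3253] -10.34 [ 0.4914 -0.1813 -0.3253] -10.24 [ 0.0003 -0.0519]
0.003 [ 0.5081 -0.1324 -0.3392] -9.1 [ 0.4911 -0.1861 -0.3392] -10.04 [ 0.0019 -0.0563]
```

View pics/w3fit.png

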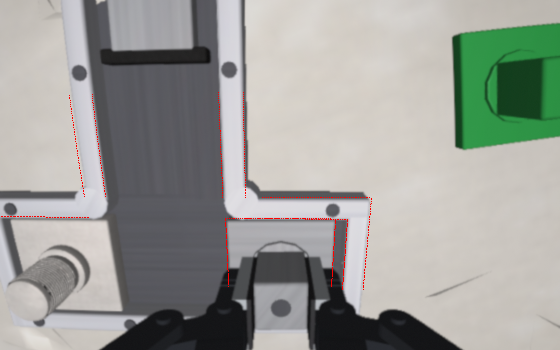

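Request:
move_arm:
  series:
    - [[0, 0, -6, 0, 0], [0, 0, -13, 0, 0], [0, 0, -20, 0, 0], [0, 0, -27, 0, 0], [0, 0, -34, 0, 0], [0, 0, -40, 0, 0], [0, 0, -46, 0, 0], [0, 0, -50, 0, 0], [0, 0, -52, 0, 0], [0, 0, -52, 0, 0]]

```text
time_s: 5.22
eef_pos: [0.5077, -0.1317, 0.0222]
eef_rot: [0.0, 0.987, -0.159, 0.001]
wrist_force: [0.3, 0.1, 5.3]
opening: 0.243
grasp_force: 60.7
```

```bash
python3 - <<'E'
from fit import *
p,d=camera("wrist"); c=calibration("wrist"); cv2.imwrite("pics/w4.png",p); pickle.dump((c,p,d),open("w4.pkl","wb"))
o=ctrl.get_obs(); print({k:np.round(o[k],4) for k in("eef_pos","eef_rot","wrist_force","torque","opening","grasp_force")})
E
```

```text
{'eef_pos': array([ 0.5077, -0.1317,  0.0223]), 'eef_rot': array([ 3.000e-04,  9.873e-01, -1.587e-01,  1.100e-03]), 'wrist_force': array([-1.8388,  0.1484,  6.3455]), 'torque': array([0.0427, 0.0183, 0.0086]), 'opening': np.float64(0.2414), 'grasp_force': np.float64(60.7151)}
```

View pics/w4.png

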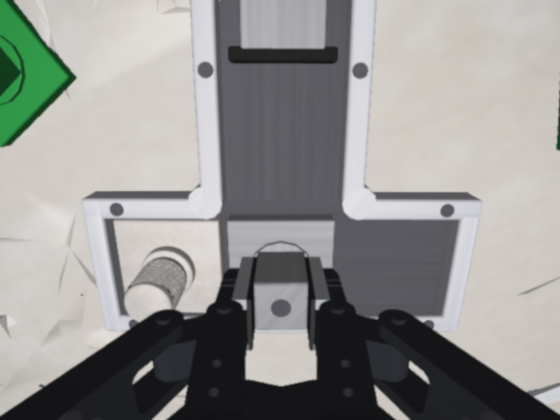

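Viewed: the square plate (227–334, row 220) is centred on the lane, whose edges are at about 219 and 345. The pad face is at row 62. Next, the distance to it.

```bash
python3 - <<'E'
from fit import *
c,p,d=pickle.load(open("w4.pkl","rb"))
g=p[:,:,1].astype(int); print(g[40:75,270:300].mean(1).round())
e=np.array([np.cos(-.3215),np.sin(-.3215)])
for r in(47,62):
  for zz in(.004,.010,.014,.018): print(r,zz,((world("wrist",[[283,r]],z=zz,cal=c)[0][:2]-[.5077,-.1317])@e*1000).round(1))
W=world("wrist",[[283,55]],[d[55,283]],cal=c); print(W, d[50:70,283].round(4))
E
```

```text
[171. 171. 171. 171. 171. 171. 171. 161. 122.  67.  39.  38.  37.  37.
  37.  37.  37.  37.  37.  35.  31.  25.  35.  64.  88.  93.  94.  94.
  94.  94.  94.  94.  94.  94.  94.]
47 0.004 98.9
47 0.01 98.1
47 0.014 97.6
47 0.018 97.2
62 0.004 92.8
62 0.01 92.3
62 0.014 91.9
62 0.018 91.6
[[ 0.59717891 -0.16220152  0.01478644]] [0.1363 0.1372 0.1372 0.1374 0.1373 0.1377 0.1387 0.1386 0.1381 0.1376
 0.1389 0.1381 0.1419 0.1457 0.1496 0.1492 0.1488 0.1509 0.15   0.1505]
```

Request:
move_arm:
  series:
    - [[0, 4, 0.4, 0, 0], [0, 9, 0.4, 0, 0], [0, 14, 0.4, 0, 0], [0, 20, 0.4, 0, 0], [0, 26, 0.4, 0, 0], [0, 32, 0.4, 0, 0], [0, 37, 0.4, 0, 0], [0, 40, 0.4, 0, 0], [0, 42, 0.4, 0, 0], [0, 42, 0.4, 0, 0]]

```text
time_s: 6.1
eef_pos: [0.547, -0.1451, 0.0222]
eef_rot: [0.0, 0.987, -0.159, 0.0]
wrist_force: [-1.6, 1.9, 8.1]
opening: 0.243
grasp_force: 61.1
```

Request:
move_arm:
  series:
    - [[0, 4, 0, 0, 0], [0, 8, 0, 0, 0], [0, 12, 0, 0, 0], [0, 16, 0, 0, 0], [0, 19, 0, 0, 0], [0, 21, 0, 0, 0], [0, 22, 0, 0, 0], [0, 22, 0, 0, 0], [0, 22, 0, 0, 0], [0, 22, 0, 0, 0]]

```text
time_s: 6.93
eef_pos: [0.5677, -0.1519, 0.0222]
eef_rot: [0.0, 0.987, -0.159, 0.0]
wrist_force: [-1.7, 2.3, 8.5]
opening: 0.242
grasp_force: 61.0
```

Request:
move_arm:
  series:
    - [[0, 0.3, 0, 0, 0], [0, 0.6, 0, 0, 0], [0, 0.9, 0, 0, 0], [0, 1.2, 0, 0, 0], [0, 1.5, 0, 0, 0], [0, 1.8, 0, 0, 0], [0, 2, 0, 0, 0], [0, 2, 0, 0, 0], [0, 2, 0, 0, 0], [0, 2, 0, 0, 0]]

```text
time_s: 7.77
eef_pos: [0.5692, -0.1524, 0.0223]
eef_rot: [-0.0, 0.987, -0.159, -0.0]
wrist_force: [-3.8, 1.6, 8.5]
opening: 0.242
grasp_force: 61.1
```

Request:
move_arm:
  series:
    - [[0, 0.2, 0, 0, 0], [0, 0.4, 0, 0, 0], [0, 0.6, 0, 0, 0], [0, 0.8, 0, 0, 0], [0, 1, 0, 0, 0], [0, 1, 0, 0, 0], [0, 1, 0, 0, 0], [0, 1, 0, 0, 0], [0, 1, 0, 0, 0], [0, 1, 0, 0, 0]]

```text
time_s: 8.6
eef_pos: [0.5702, -0.1527, 0.0223]
eef_rot: [-0.0, 0.987, -0.159, -0.0]
wrist_force: [-4.1, 1.8, 10.7]
opening: 0.244
grasp_force: 61.1
```

Request:
move_arm:
  series:
    - [[0, 0.2, 0, 0, 0], [0, 0.4, 0, 0, 0], [0, 0.6, 0, 0, 0], [0, 0.8, 0, 0, 0], [0, 1, 0, 0, 0], [0, 1, 0, 0, 0], [0, 1, 0, 0, 0], [0, 1, 0, 0, 0], [0, 1, 0, 0, 0], [0, 1, 0, 0, 0]]

```text
time_s: 9.43
eef_pos: [0.5711, -0.1531, 0.0223]
eef_rot: [0.0, 0.987, -0.159, -0.0]
wrist_force: [-4.0, 1.1, 9.8]
opening: 0.244
grasp_force: 61.1
```

Request:
move_arm:
  series:
    - [[0, 0.2, 0, 0, 0], [0, 0.4, 0, 0, 0], [0, 0.6, 0, 0, 0], [0, 0.8, 0, 0, 0], [0, 1, 0, 0, 0], [0, 1, 0, 0, 0], [0, 1, 0, 0, 0], [0, 1, 0, 0, 0], [0, 1, 0, 0, 0], [0, 1, 0, 0, 0]]

```text
time_s: 10.27
eef_pos: [0.5721, -0.1534, 0.0223]
eef_rot: [-0.0, 0.987, -0.159, -0.0]
wrist_force: [-4.5, 0.3, 9.9]
opening: 0.239
grasp_force: 61.1
```

```bash
cat > force.py <<'E'
from h import *
F=[]
for i in range(3):
    p,d=camera("wrist"); o=ctrl.get_obs(); F.append(o["wrist_force"])
F=np.mean(F,0); a=-.321
print("along",(F[0]*np.cos(a)+F[1]*np.sin(a)).round(2),"lat",(-F[0]*np.sin(a)+F[1]*np.cos(a)).round(2),"z",F[2].round(2),"torque",o["torque"].round(3),o["eef_pos"].round(4),"t",o["time_s"])
cv2.imwrite("pics/last.png",p)
E
python3 force.py
```

```text
along -4.57 lat -0.41 z 9.71 torque [ 0.226  0.556 -0.007] [ 0.5721 -0.1534  0.0223] t 10.4167
```

```bash
python3 - <<'E'
import cv2; p=cv2.imread("pics/last.png"); print([int(v) for v in p[170:260,262:275].mean((1,2))])
E
```

```text
[155, 155, 155, 155, 155, 155, 155, 155, 155, 155, 155, 155, 155, 155, 155, 155, 155, 155, 155, 155, 155, 155, 155, 155, 155, 155, 155, 155, 155, 155, 155, 155, 156, 155, 155, 155, 155, 155, 155, 151, 130, 80, 40, 31, 31, 31, 31, 31, 32, 43, 79, 119, 142, 153, 155, 154, 152, 151, 152, 152, 153, 153, 154, 154, 154, 154, 153, 151, 150, 149, 148, 144, 131, 115, 114, 126, 137, 143, 148, 151, 148, 126, 82, 60, 59, 59, 59, 59, 59, 59]
```

Request:
move_arm:
  series:
    - [[0, 0.2, 0, 0, 0], [0, 0.4, 0, 0, 0], [0, 0.6, 0, 0, 0], [0, 0.8, 0, 0, 0], [0, 1, 0, 0, 0], [0, 1, 0, 0, 0], [0, 1, 0, 0, 0], [0, 1, 0, 0, 0], [0, 1, 0, 0, 0], [0, 1, 0, 0, 0]]

```text
time_s: 11.25
eef_pos: [0.5725, -0.1535, 0.0222]
eef_rot: [-0.0, 0.987, -0.159, -0.001]
wrist_force: [-5.5, 2.0, 11.7]
opening: 0.245
grasp_force: 61.4
```

```bash
python3 force.py
```

```text
along -5.73 lat -0.02 z 12.19 torque [ 0.227  0.87  -0.059] [ 0.5725 -0.1535  0.0223] t 11.4
```

Request:
move_arm:
  series:
    - [[0, 0.2, 0, 0, 0], [0, 0.4, 0, 0, 0], [0, 0.6, 0, 0, 0], [0, 0.8, 0, 0, 0], [0, 1, 0, 0, 0], [0, 1, 0, 0, 0], [0, 1, 0, 0, 0], [0, 1, 0, 0, 0], [0, 1, 0, 0, 0], [0, 1, 0, 0, 0]]

```text
time_s: 12.23
eef_pos: [0.5729, -0.1536, 0.0223]
eef_rot: [-0.0, 0.987, -0.159, -0.001]
wrist_force: [-8.2, 2.5, 15.1]
opening: 0.248
grasp_force: 61.7
```

```bash
python3 force.py
```

```text
along -8.86 lat -0.41 z 14.38 torque [ 0.303  1.271 -0.032] [ 0.5729 -0.1536  0.0223] t 12.3833
```

Request:
move_arm:
  series:
    - [[0, 0.3, 0, 0, 0], [0, 0.6, 0, 0, 0], [0, 0.9, 0, 0, 0], [0, 1.2, 0, 0, 0], [0, 1.2, 0, 0, 0], [0, 1.2, 0, 0, 0], [0, 1.2, 0, 0, 0], [0, 1.2, 0, 0, 0], [0, 1.2, 0, 0, 0], [0, 1.2, 0, 0, 0]]

```text
time_s: 13.22
eef_pos: [0.5734, -0.1538, 0.0223]
eef_rot: [-0.0, 0.987, -0.159, -0.002]
wrist_force: [-11.5, 3.3, 16.8]
opening: 0.239
grasp_force: 62.1
```

```bash
python3 force.py
```

```text
along -11.68 lat -0.76 z 17.14 torque [ 0.422  1.741 -0.127] [ 0.5734 -0.1537  0.0223] t 13.3667
```

Request:
move_arm:
  series:
    - [[0, 0.3, 0, 0, 0], [0, 0.6, 0, 0, 0], [0, 0.8, 0, 0, 0], [0, 0.8, 0, 0, 0], [0, 0.8, 0, 0, 0], [0, 0.8, 0, 0, 0], [0, 0.8, 0, 0, 0], [0, 0.8, 0, 0, 0], [0, 0.8, 0, 0, 0], [0, 0.8, 0, 0, 0]]

```text
time_s: 14.2
eef_pos: [0.5737, -0.1539, 0.0223]
eef_rot: [-0.0, 0.987, -0.159, -0.003]
wrist_force: [-13.0, 3.7, 19.0]
opening: 0.244
grasp_force: 62.3
```

```bash
python3 force.py
```

```text
along -13.2 lat -0.73 z 19.19 torque [ 0.532  2.061 -0.128] [ 0.5737 -0.1538  0.0223] t 14.35
```

Pad force is about 10 N (13.2 less about 3 of floor friction), held for over half a second. Now I release and rise.

Request:
move_arm:
  series:
    - [[0.6, 0, 0, 0, 0], [0.6, 0, 0, 0, 0], [0.6, 0, 0, 0, 0], [0.6, 0, 0, 0, 0], [0.6, 0, 0, -10, 0], [0.8, 0, 0, -30, 0], [1, -5, 0, -60, 0], [1, -40, -20, -90, 0], [1, -80, -40, -100, 0], [1, -80, -40, -100, 0]]

```text
time_s: 15.18
eef_pos: [0.5106, -0.0892, 0.1235]
eef_rot: [-0.0, 0.987, -0.158, 0.0]
wrist_force: [0.7, 0.3, -1.4]
opening: 0.999
grasp_force: 0.0
```

```bash
python3 - <<'E'
from fit import *
p,d=camera("wrist"); c=calibration("wrist"); cv2.imwrite("pics/w5.png",p); pickle.dump((c,p,d),open("w5.pkl","wb"))
o=ctrl.get_obs(); print({k:np.round(o[k],4) for k in("eef_pos","eef_rot","wrist_force","opening","time_s")})
E
```

```text
{'eef_pos': array([ 0.5102, -0.0888,  0.1231]), 'eef_rot': array([-3.000e-04,  9.874e-01, -1.579e-01,  0.000e+00]), 'wrist_force': array([ 1.0917,  1.2374, -0.2433]), 'opening': np.float64(0.997), 'time_s': np.float64(15.2333)}
```

View pics/w5.png

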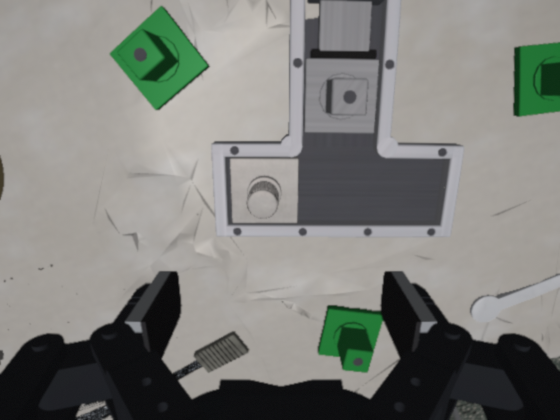

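Viewed: the square head stands in the lane against the pad, at about (342,95). The round head is still at the row's left end at (264,190), parallel to the tray. I'm approaching the round stud.

Request:
move_arm:
  series:
    - [[1, 11.5, -12.5, 0, 0], [1, 11.5, -12.5, 10, 0], [1, 11.5, -12.5, 30, 0], [1, 11.5, -12.5, 50, 0], [1, 11.5, -12.5, 70, 0], [1, 11.5, -12.5, 85, 0], [1, 11.5, -12.5, 95, 0], [1, 11.5, -12.5, 100, 0], [1, 11.5, -12.5, 100, 0], [1, 11.5, -12.5, 100, 0]]

```text
time_s: 16.07
eef_pos: [0.5275, -0.0839, 0.0214]
eef_rot: [0.0, 0.987, -0.159, 0.0]
wrist_force: [0.7, -0.2, 0.7]
opening: 1.002
grasp_force: 0.0
```

```bash
python3 - <<'E'
from fit import *
p,d=camera("wrist"); c=calibration("wrist"); cv2.imwrite("pics/w6.png",p); pickle.dump((c,p,d),open("w6.pkl","wb"))
o=ctrl.get_obs(); print({k:np.round(o[k],4) for k in("eef_pos","eef_rot","wrist_force","opening","time_s")})
G=grad(p,.8)
for k in(-.0015,0):
    S=lambda P:P+np.array([0,0,k])
    print(fit(G,c,S(RD),[.5248,-.0804,-.321],free=2,rng=(.005,.005)))
E
```

```text
{'eef_pos': array([ 0.5279, -0.084 ,  0.0219]), 'eef_rot': array([ 1.000e-04,  9.873e-01, -1.589e-01,  6.000e-04]), 'wrist_force': array([-0.1077, -0.4371, -0.7104]), 'opening': np.float64(1.0036), 'time_s': np.float64(16.1167)}
(array([ 0.52382554, -0.08099736, -0.321     ]), np.float64(-9.434652328491211))
(array([ 0.52407521, -0.0812363 , -0.321     ]), np.float64(-8.988523483276367))
```

View pics/w6.png

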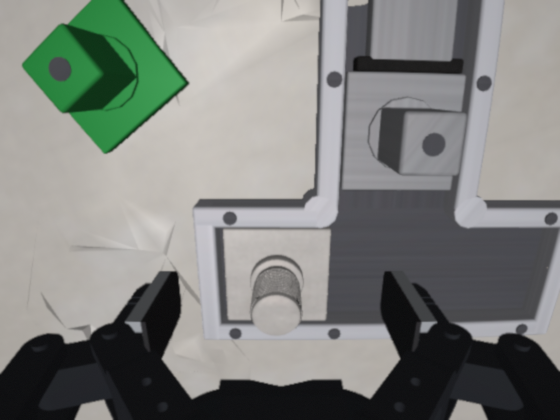

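Viewed: the round stud stands at (277,290) between the open fingers, with the TCP about 5 mm too far ahead. I shift, then close.

Request:
move_arm:
  series:
    - [[1, -2.5, -1, 0, 0], [1, -4.5, -1.8, 0, 0], [0.5, -4.5, -1.8, 0, 0], [0.35, -4.5, -1.8, 0, 0], [0, -4.5, -1.8, 0, 0], [0, -4.5, -1.8, 0, 0], [0, -4.5, -1.8, 0, 0], [0, -4.5, -1.8, 0, 0], [0, -4.5, -1.8, 0, 0], [0, -4.5, -1.8, 0, 0]]

```text
time_s: 16.95
eef_pos: [0.5238, -0.0806, 0.0216]
eef_rot: [0.0, 0.987, -0.159, 0.0]
wrist_force: [-0.2, -0.5, 3.3]
opening: 0.213
grasp_force: 58.5
```

```bash
python3 force.py; python3 - <<'E'
from fit import *
o=ctrl.get_obs(); print(o["opening"],o["grasp_force"],o["eef_rot"])
c=calibration("wrist"); p=cv2.imread("pics/last.png"); G=grad(p,.8); G[300:]=0
PL=z(line(np.array([[-10,25],[25,25],[25,-25],[-10,-25]])*m),.014)
for k in(-.0015,0): print(fit(G,c,PL+[0,0,k],[.524,-.081,-.321],rng=(.004,.004,.04)))
E
```

```text
along -0.67 lat -0.24 z 3.92 torque [0.014 0.075 0.035] [ 0.5238 -0.0806  0.0216] t 17.1
0.209483767736735 58.48414063453674 [ 6.32398463e-05  9.87283303e-01 -1.58970435e-01  2.77482900e-04]
(array([ 0.52390132, -0.08109872, -0.2736894 ]), np.float64(-10.849981307983398))
(array([ 0.525284  , -0.08097588, -0.30918367]), np.float64(-11.239286422729492))
```

Request:
move_arm:
  series:
    - [[0, 0.3, 6, 0, 0], [0, 0.5, 13, 0, 0], [0, 0.5, 20, 0, 0], [0, 0.5, 27, 0, 0], [0, 0.5, 34, 0, 0], [0, 0.5, 41, 0, 0], [0, 0.5, 47, 0, 0], [0, 0.5, 51, 0, 0], [0, 0.5, 54, 0, 0], [0, 0.5, 54, 0, 0]]

```text
time_s: 17.93
eef_pos: [0.507, -0.1334, 0.0216]
eef_rot: [0.0, 0.987, -0.159, 0.0]
wrist_force: [-1.1, -0.6, 5.9]
opening: 0.209
grasp_force: 58.8
```

```bash
python3 force.py; python3 - <<'E'
import cv2,numpy as np
p=cv2.imread("pics/last.png")
for r in(226,232,238,244): print(r,[int(v) for v in p[r,205:360:1].mean(1)])
print("col",[int(v) for v in p[120:240,240].mean(1)]); print("col",[int(v) for v in p[120:240,322].mean(1)])
E
```

```text
along -0.16 lat -1.51 z 5.44 torque [-0.172  0.115 -0.038] [ 0.5069 -0.1334  0.0216] t 18.0833
226 [91, 91, 91, 91, 91, 91, 92, 92, 91, 91, 91, 91, 91, 91, 91, 91, 91, 91, 91, 91, 90, 113, 169, 205, 216, 218, 219, 218, 217, 217, 217, 218, 218, 219, 219, 219, 219, 219, 219, 218, 217, 217, 217, 217, 218, 218, 217, 217, 216, 216, 215, 215, 214, 213, 212, 212, 212, 212, 213, 213, 214, 214, 214, 214, 213, 212, 212, 212, 213, 213, 213, 212, 211, 212, 213, 214, 215, 214, 213, 212, 212, 210, 209, 209, 208, 207, 207, 207, 206, 207, 209, 210, 210, 210, 209, 208, 209, 210, 209, 208, 208, 208, 207, 207, 207, 208, 209, 209, 208, 206, 204, 204, 205, 204, 205, 204, 203, 203, 204, 204, 205, 205, 206, 205, 204, 203, 203, 203, 199, 175, 126, 95, 91, 90, 90, 91, 91, 90, 90, 90, 90, 91, 91, 90, 90, 90, 90, 91, 90, 90, 91, 90, 90, 90, 90]
232 [91, 91, 90, 91, 90, 90, 90, 90, 90, 90, 90, 90, 90, 90, 90, 90, 90, 90, 90, 90, 91, 114, 164, 196, 211, 215, 216, 215, 215, 216, 214, 213, 212, 213, 214, 214, 214, 213, 211, 211, 212, 212, 212, 212, 212, 212, 212, 211, 212, 212, 212, 213, 212, 210, 209, 209, 210, 2
[... 2369 characters left out ...]
, 87, 88, 91, 92, 97, 121, 163, 198, 217, 220, 220, 220, 220, 219, 219, 217, 216, 215, 215, 214, 214, 213, 213, 211, 210, 208, 209]
col [174, 175, 175, 174, 173, 172, 171, 171, 170, 169, 168, 170, 170, 170, 168, 168, 168, 169, 170, 171, 173, 173, 172, 171, 171, 172, 173, 173, 174, 174, 173, 172, 172, 173, 174, 174, 173, 173, 172, 172, 170, 169, 168, 168, 169, 171, 173, 174, 176, 176, 176, 174, 172, 171, 171, 172, 173, 172, 171, 164, 143, 113, 95, 90, 89, 90, 90, 89, 90, 90, 91, 90, 90, 90, 90, 90, 90, 90, 90, 90, 91, 91, 91, 91, 91, 90, 89, 89, 89, 90, 89, 89, 87, 85, 85, 88, 90, 95, 114, 148, 180, 198, 204, 206, 206, 205, 203, 203, 203, 203, 203, 203, 202, 202, 202, 202, 201, 201, 201, 200]
```

Request:
move_arm:
  series:
    - [[0, 0, -0.7, 0, 0], [0, 0, -1.3, 0, 0], [0, 2, -1.3, 0, 0], [0, 4, -1.3, 0, 0], [0, 6, -1.3, 0, 0], [0, 9, -1.3, 0, 0], [0, 12, -1.3, 0, 0], [0, 14, -1.3, 0, 0], [0, 15, -1.3, 0, 0], [0, 15, -1.3, 0, 0]]

```text
time_s: 18.92
eef_pos: [0.5214, -0.1359, 0.0215]
eef_rot: [0.0, 0.987, -0.159, -0.0]
wrist_force: [-3.1, -0.1, 7.9]
opening: 0.209
grasp_force: 59.1
```

```bash
cat > gap.py <<'E'
import cv2
p=cv2.imread("pics/last.png")
for c in(240,322): print(c,[int(v) for v in p[180:235,c].mean(1)])
E
python3 force.py; python3 gap.py
```

```text
along -2.56 lat -0.59 z 7.38 torque [ 0.133  0.351 -0.002] [ 0.5214 -0.1359  0.0215] t 19.0667
240 [167, 168, 168, 167, 167, 167, 168, 168, 168, 168, 167, 166, 165, 164, 163, 163, 164, 167, 169, 171, 172, 171, 169, 167, 166, 166, 167, 168, 168, 166, 158, 133, 96, 83, 85, 87, 89, 93, 117, 158, 192, 210, 213, 213, 213, 213, 212, 211, 210, 209, 208, 208, 207, 207, 206]
322 [167, 168, 167, 167, 166, 165, 166, 167, 167, 167, 167, 166, 165, 163, 162, 162, 163, 164, 166, 168, 169, 169, 169, 167, 165, 164, 165, 166, 166, 165, 161, 147, 118, 89, 83, 85, 87, 91, 109, 143, 174, 191, 197, 199, 199, 198, 197, 196, 196, 197, 196, 196, 196, 196, 195]
```

Request:
move_arm:
  series:
    - [[0, 0.6, 0, 0, 0], [0, 1.2, 0, 0, 0], [0, 1.8, 0, 0, 0], [0, 2.4, 0, 0, 0], [0, 2.8, 0, 0, 0], [0, 3.2, 0, 0, 0], [0, 3.6, 0, 0, 0], [0, 4, 0, 0, 0], [0, 4, 0, 0, 0], [0, 4, 0, 0, 0]]

```text
time_s: 19.9
eef_pos: [0.5243, -0.1368, 0.0215]
eef_rot: [-0.0, 0.987, -0.159, -0.001]
wrist_force: [-6.3, 1.5, 11.5]
opening: 0.215
grasp_force: 59.4
```

```bash
python3 force.py; python3 gap.py
```

```text
along -6.1 lat -0.2 z 12.2 torque [0.233 0.91  0.002] [ 0.5243 -0.1368  0.0216] t 20.05
240 [165, 166, 166, 165, 164, 164, 165, 165, 166, 166, 165, 165, 166, 166, 166, 166, 165, 165, 164, 163, 162, 161, 163, 165, 167, 169, 171, 171, 168, 166, 164, 163, 164, 166, 166, 165, 162, 150, 141, 159, 190, 208, 212, 212, 211, 211, 210, 209, 208, 207, 206, 205, 205, 204, 204]
322 [164, 164, 164, 162, 162, 162, 164, 165, 165, 164, 163, 163, 163, 164, 164, 165, 164, 163, 163, 162, 159, 159, 159, 160, 163, 164, 165, 167, 166, 165, 162, 162, 162, 162, 163, 162, 163, 162, 155, 151, 172, 188, 195, 196, 197, 196, 194, 193, 194, 194, 194, 194, 193, 193, 193]
```

Request:
move_arm:
  series:
    - [[0, 0.3, 0, 0, 0], [0, 0.6, 0, 0, 0], [0, 0.9, 0, 0, 0], [0, 1.2, 0, 0, 0], [0, 1.5, 0, 0, 0], [0, 1.5, 0, 0, 0], [0, 1.5, 0, 0, 0], [0, 1.5, 0, 0, 0], [0, 1.5, 0, 0, 0], [0, 1.5, 0, 0, 0]]

```text
time_s: 20.88
eef_pos: [0.5247, -0.1369, 0.0215]
eef_rot: [-0.0, 0.987, -0.159, -0.002]
wrist_force: [-9.9, 3.3, 15.5]
opening: 0.214
grasp_force: 59.8
```

```bash
python3 force.py
```

```text
along -10.49 lat -0.51 z 16.14 torque [0.354 1.553 0.027] [ 0.5247 -0.1369  0.0215] t 21.0333
```

Request:
move_arm:
  series:
    - [[0, 0.3, 0, 0, 0], [0, 0.6, 0, 0, 0], [0, 0.9, 0, 0, 0], [0, 1.1, 0, 0, 0], [0, 1.2, 0, 0, 0], [0, 1.2, 0, 0, 0], [0, 1.2, 0, 0, 0], [0, 1.2, 0, 0, 0], [0, 1.2, 0, 0, 0], [0, 1.2, 0, 0, 0]]

```text
time_s: 21.87
eef_pos: [0.5251, -0.137, 0.0215]
eef_rot: [-0.001, 0.987, -0.159, -0.003]
wrist_force: [-13.2, 2.4, 19.1]
opening: 0.213
grasp_force: 60.1
```

```bash
python3 force.py
```

```text
along -13.21 lat -1.27 z 19.72 torque [ 0.598  2.051 -0.008] [ 0.5251 -0.137   0.0215] t 22.0167
```

Request:
move_arm:
  series:
    - [[0, 0.3, 0, 0, 0], [0, 0.3, 0, 0, 0], [0, 0.3, 0, 0, 0], [0, 0.3, 0, 0, 0], [0, 0.3, 0, 0, 0], [0, 0.3, 0, 0, 0], [0, 0.3, 0, 0, 0], [0, 0.3, 0, 0, 0], [0, 0.3, 0, 0, 0], [0, 0.3, 0, 0, 0]]

```text
time_s: 22.85
eef_pos: [0.5252, -0.137, 0.0215]
eef_rot: [-0.001, 0.987, -0.159, -0.004]
wrist_force: [-14.1, 3.5, 21.2]
opening: 0.206
grasp_force: 60.2
```

Request:
move_arm:
  series:
    - [[0.6, 0, 0, 0, 0], [0.6, 0, 0, 0, 0], [0.6, 0, 0, 0, 0], [0.6, 0, 0, 0, 0], [0.6, 0, 0, -10, 0], [0.8, 0, 0, -30, 0], [1, -5, 0, -60, 0], [1, -30, 0, -90, 0], [1, -50, 0, -110, 0], [1, -50, 0, -120, 0]]

```text
time_s: 23.68
eef_pos: [0.4796, -0.1211, 0.1441]
eef_rot: [0.0, 0.987, -0.159, 0.001]
wrist_force: [0.7, -0.2, 0.4]
opening: 0.996
grasp_force: 0.0
```

Request:
move_arm:
  series:
    - [[1, 0, 0, 0, 0], [1, 0, 0, 0, 0], [1, 0, 0, 0, 0], [1, 0, 0, 0, 0], [1, 0, 0, 0, 0], [1, 0, 0, 0, 0], [1, 0, 0, 0, 0], [1, 0, 0, 0, 0], [1, 0, 0, 0, 0], [1, 0, 0, 0, 0]]

```text
time_s: 24.52
eef_pos: [0.4809, -0.1219, 0.1412]
eef_rot: [-0.0, 0.987, -0.159, -0.0]
wrist_force: [-0.4, 0.0, 0.3]
opening: 0.999
grasp_force: 0.0
```

```bash
python3 force.py; python3 - <<'E'
import cv2
p=cv2.imread("pics/last.png"); cv2.imwrite("pics/fin.png",cv2.resize(p[:260,200:400],None,fx=2.3,fy=2.3,interpolation=cv2.INTER_CUBIC))
E
```

```text
along 0.36 lat 0.02 z 0.31 torque [ 0.01   0.021 -0.023] [ 0.481  -0.1219  0.1414] t 24.6667
```

View pics/fin.png

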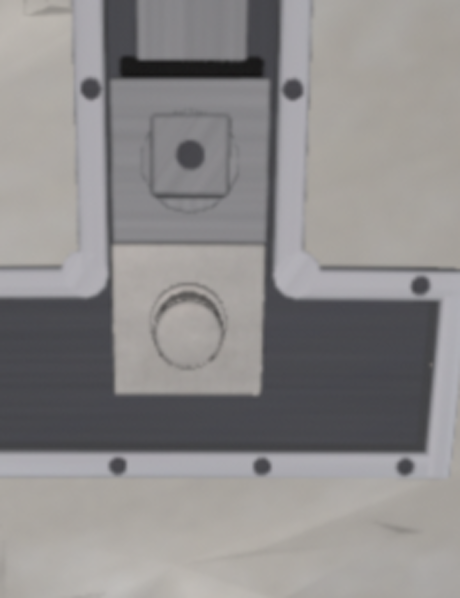

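Viewed: the pad, square head and round head touch in line along the lane, with no gap at row 243. The arm is clear.

```bash
python3 -c "
from bench import order; print(order.hand_in())"
```

```text
the job is handed in; nothing more can be done
None
```

I handed the job in at about 25 s: the square head, then the round head, were each pressed against the stop with an estimated 10 N for over half a second, and both now stand touching in the lane with the arm clear.

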